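# Snap the cover onto the ingredient tub

### The arm

A 6-joint arm with a two-finger parallel gripper is mounted at the origin on the work surface. World frame = base frame: x ahead of the robot, y to its left, z up, the work surface at z = 0. Lengths are in mm, angles in rad, forces in N, time in s.
With the tool pointing down it reaches from about 350 to 775 mm from the base axis. Payload 7.3 kg.
Tool frame: the origin (TCP) lies on the centre line of the jaws, within the pads' length; the fingertips stand 17 mm ahead of it and the grasp point (between the pads) lies 2 mm behind it; z points along the fingers, y is the line along which they close (so a half turn about z gives the same grasp; the last joint's range is limited). The gripper opens to 92 mm and grips with 3 to 60 N. Pads are 19 mm wide; open, the fingers measure 130 mm over their backs; the gripper's body (75 mm by 190 mm) begins 47 mm behind the grasp point.
Start: joints at [1.185, 0.342, 1.524, -0, 1.275, -0.146], TCP at [124.676, 510.002, 217.941] pointing down, gripper open.
Joint ranges: [-2.53, 2.53], [-0.77, 2.02], [0.04, 2.7], [-1, 4.14], [0.28, 2.66], [-3.11, 3.11]. Speed limits (rad/s): [2.57, 2.57, 3.14, 3.14, 3.14, 3.14].

### API

Orientations are given as [roll, pitch, yaw] about the fixed x, y, z axes, in that order (R = Rz(yaw) Ry(pitch) Rx(roll)).
In Python, from plant import bot gives the robot as it stands. The module is installed in compiled form; this text tells all that it offers.
- The arm moves only by the shell command python3 -m pendant 'ROWS'. ROWS is JSON, a list of rows, each a list of 3 entries, a list of its own where there are three numbers: the shift along the world's x, y, z as a fraction of full scale, then the turn, a rotation vector about the world's x, y, z as a fraction of full scale, then the opening, from -1 (shut) to 1 (fully open), so that 0 is half open. In form: [[[tx, ty, tz], [rx, ry, rz], claw], ...]. A call has exactly 10 rows; each row shifts and turns the commanded pose from where the row before left it; what a row does not reach is not made up. Full scale, the value 1, is 30 mm for a shift and 0.12 rad for a turn. A row lasts 1/12 s, in which the tool goes at most 41.7 mm and 7.16 degrees, less where a joint would pass 70% of its speed; a pose out of reach is approached as far as the arm can. A call with a number of a shift or a turn outside -1 to 1 is refused whole. A call with a gripper value outside its range is refused whole. The fingers move at their own pace and stop on an object; the grip force is fixed at half the most. Time passes only in rows, so rows that do not move let the fingers close, or fill a call up. It gives the time, the measured TCP pose, the force, the opening and the grip force at its end, in the units of the state.
- bot.get_obs(): the state, without advancing time (a new reading comes with each control period).
- bot.capture(name): name is "scene" or "top" or "wrist"; returns the picture (480x640x3 uint8, blue, green, red); there is no depth.
- bot.camera_params(name): a dict with "fovy" (degrees; the focal length in pixels is half the picture's height over the tangent of half this angle, whatever the lens; pixels are square), "cx", "cy" (the principal point, pixels), "camera_from_world" (4x4, takes a point from world to camera coordinates). Camera axes: x right, y down, z forward; pixel columns grow to the right and rows downward; lengths in mm; the calibration is good to about 2 mm. A picture is of the moment at which its call begins: read the wrist's pose just before it. camera_params takes no time and is no camera call; for the wrist camera it gives the pose at the moment of the call.
- bot.close_job(): hands the job in; it is judged then, once.
The state is a dict: "time": time; "joint_positions": joint angles; "dq": joint speeds; "tau": joint torques, N m; "tool_pos": TCP position; "tcp_rot": TCP orientation; "contact_force": force on the tool from outside, world axes, zero at the start; "moment": the same for the moment, N m; "grip_width": finger opening in mm; "finger_force": force on a finger pad.
Only numpy, scipy, OpenCV 4.12 (cv2) and the standard library are available. Lean on these libraries where they do the work, as an engineer would, in place of code of your own. Each camera call takes 0.05 s, during which the arm holds its last target. There are 200 camera calls.

### The job

Put the loose cover on the open ingredient tub that stands in the steel tray: set it squarely over the two snap hooks and press it straight down until both ends have clicked and it lies level and fully home on the rim, then let go. The tub can stand a little to either side in its tray, so find by touch (or sight) where it really is first. Leave the bottles, jars and other things around it where they are.

Things in the scene. Friction and masses are not known exactly. Their poses are not given: they have to be found in the camera images.
- tray: Flat dark steel tray fixed to the worktop, 130 mm (its x) by 236 mm (its y), lips 18 mm high; origin at the centre of its underside. The open white tub stands in it, square to it and centred in x, but in the tray's y its centre may be anywhere within 16 mm of the tray's: this shift is not reported and has to be felt or seen.
- tub_place (a point): Centre of the tray's floor, 6 mm above the worktop (fixed to the tray, not to the tub). The tub: 110 mm (tray x) by 160 mm (tray y) outside, walls 5 mm, inside 100 by 150 mm, rim 76 mm above the worktop, packets inside up to 31 mm above the worktop. Friction holds it in the tray: it slides only at about 30 N.
- rim_level (a point): Point over the tray's centre at rim height (fixed to the tray). At the middle of the tub's +y and -y ends stands a springy upright hook, 30 mm wide, beam 6 mm outside the end wall; its head, sloping on top, spans 86 to 102 mm above the worktop and juts in to 79 mm from the tub's centre. Pressing the cover down bends heads 5 mm outward (7 to 13 N down each), then they snap over it.
- cover_mid (a point): Loose white cover of the tub, 104 mm (its x) by 168 mm (its y), 180 g, the same either way round; this is its centre, 21 mm above its underside. Skirt 6 mm deep, 92 by 145 mm outside, enters the tub with 4 and 2.5 mm play each side; above it the plate, 8 mm thick, top face 7 mm below this point. Fully home: plate on the rim, this point 91 mm above the worktop, hook heads over both ends.
- cover_rib (a point): Centre of the grip rib on the cover's plate, 7 mm above the cover's centre: rib 20 mm (cover x) by 64 mm (cover y), 28 mm high, standing on the plate.
- can: Bystander, leave alone: food can, 68 mm across, 85 mm tall; origin at the centre of its underside
- jar: Bystander, leave alone: glass jar, 64 mm across, 80 mm tall; origin at the centre of its underside
- soy_bottle: Bystander, leave alone: sauce bottle, 60 mm across, 210 mm tall; origin at the centre of its underside
- vinegar_bottle: Bystander, leave alone: sauce bottle, 60 mm across, 200 mm tall; origin at the centre of its underside
- oil_jug: Bystander, leave alone: big oil bottle, 110 mm across, 240 mm tall; origin at the centre of its underside
- bowl: Bystander, leave alone: steel bowl, 120 mm across, 50 mm tall; origin at the centre of its underside
- scoop: Bystander, leave alone: serving spoon lying flat, 160 mm long; origin at the underside of its middle
Not all that is in view belongs to the job. Leave any yellow look-alike of the part that bears cover_mid alone.

How it is judged:
By the outcome, as a careful person would: the job done as asked, in the order asked, and still so for the second after the job is handed in, with the robot touching nothing.
It also fails if it takes over 70 s, if anything falls off the work surface, if the arm or the gripper's body presses on something with over 40 N, if the wrist force passes 120 N, or if a joint passes its speed limit or range.

## Working session

There is one attempt and no reset: what is moved stays moved. The work goes in short steps, Python scripts to look and compute and a shell command to move; the robot and the scene stay as the last step left them, time stands still between calls to the robot, and variables do not carry over. Pictures are saved under pics/ and viewed, at most 10 in all, crops included, and the job is handed in when it is done.

```bash
mkdir -p pics; python3 - <<'E'
from plant import bot
import cv2,numpy as np
for n in ("scene","top"):
    cv2.imwrite(f"pics/{n}0.png",bot.capture(n))
    p=bot.camera_params(n);print(n,p["fovy"],p["cx"],p["cy"],np.round(p["camera_from_world"],3).tolist())
o=bot.get_obs();print(o["time"],o["tool_pos"],o["tcp_rot"],o["grip_width"],o["contact_force"])
E
```

```text
scene 43.940911487275 320.4318176884057 235.4322103200057 [[-0.659, 0.752, 0.01, 330.324], [0.509, 0.456, -0.73, -226.994], [-0.554, -0.476, -0.683, 2002.694], [0.0, 0.0, 0.0, 1.0]]
top 54.46018093100728 308.9316931996817 235.6274915842093 [[-0.004, -1.0, -0.009, 28.573], [-0.991, 0.005, -0.136, 551.322], [0.136, 0.008, -0.991, 1368.08], [0.0, 0.0, 0.0, 1.0]]
0.1 [124.5396545  509.64923439 217.34191066] [-3.14029768e+00 -1.70691209e-04  2.90182558e+00] 91.94166436864214 [ 0.06821965  0.32075391 -0.87225708]
```

View pics/scene0.png

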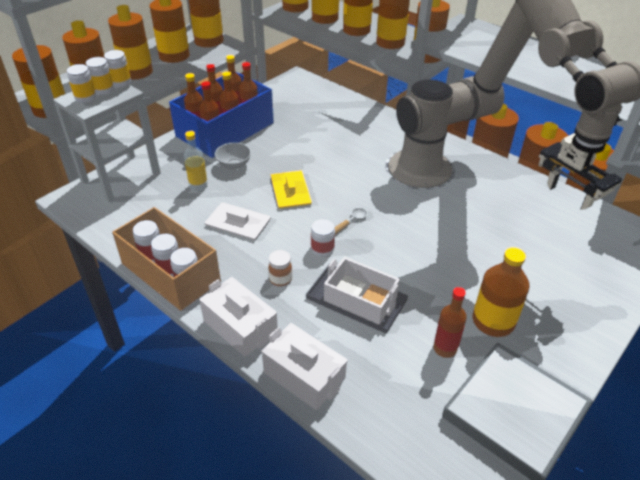

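View pics/top0.png

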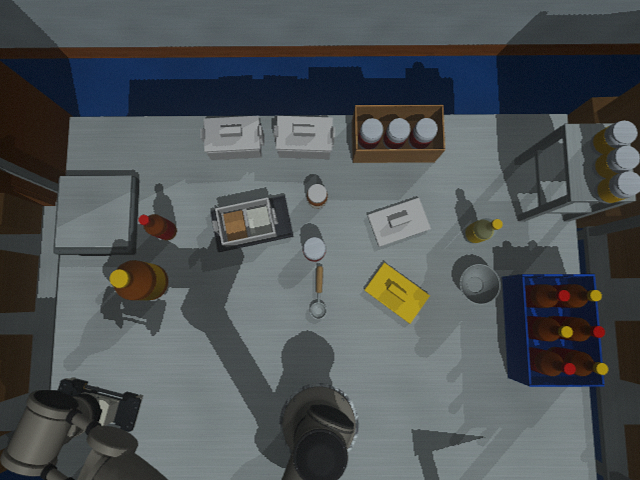

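The scene view shows the white cover lying flat near (238,221) and the tub in its tray near (360,290). In the top view the cover is at (398,221), and the tub and tray are near (250,221), with the tub shifted left (+y). The yellow decoy is at (396,292). Next I'll measure these.

```bash
cat > h.py <<'E'
import numpy as np, cv2
from plant import bot
def cam(n):
    p=bot.camera_params(n);T=np.array(p["camera_from_world"]);f=240/np.tan(np.radians(p["fovy"]/2))
    return f,p["cx"],p["cy"],T
def ray(n,uv,z,c=None):
    f,cx,cy,T=c or cam(n);uv=np.atleast_2d(uv).astype(float)
    d=np.c_[(uv[:,0]-cx)/f,(uv[:,1]-cy)/f,np.ones(len(uv))]@T[:3,:3]
    o=-T[:3,:3].T@T[:3,3]
    return (o+d*((z-o[2])/d[:,2])[:,None])[:,:2]
def proj(n,P,c=None):
    f,cx,cy,T=c or cam(n);q=np.atleast_2d(P)@T[:3,:3].T+T[:3,3]
    return np.c_[f*q[:,0]/q[:,2]+cx,f*q[:,1]/q[:,2]+cy]
def rect(pts):
    (c,s,a)=cv2.minAreaRect(np.float32(pts).reshape(-1,1,2));return np.round(c,1),np.round(s,1),round(a,1)
E
python3 - <<'E'
from h import *
im=cv2.imread("pics/top0.png")
a=cv2.resize(im[180:260,200:300],None,fx=4,fy=4,interpolation=cv2.INTER_CUBIC)
b=cv2.resize(im[180:260,350:450],None,fx=4,fy=4,interpolation=cv2.INTER_CUBIC)
cv2.imwrite("pics/crop1.png",np.hstack([a,b]))
g=cv2.cvtColor(im,cv2.COLOR_BGR2GRAY)
print(g[190:255:4,365:432:4])
E
```

```text
[[115 118 115 119 116 115 114 113 112 113 109 124 125 127 128 128 127]
 [117 116 115 115 119 117 118 114 112 114 125 124 127 125 124 125 128]
 [114 111 116 114 115 114 114 113 110 121 125 102  68 144 125 127 125]
 [132 127 132 132 131 133 131 133 105  67 137 158 155 158 129 125 125]
 [130 131 127 131 135 108  73 136 158 158 158 159 155 156 157 123 123]
 [128 132 107  66 135 158 155 156 156 161  96 156 157 158 157 126 130]
 [130 139 161 158 156 157 161  99  91  90  86 159 159 156 156 137 127]
 [119 133 157 157 157 157  93  85 147 157 157 159 155 158 158 157 129]
 [115  80 157 156 157 159  50 159 155 160 118 147 160 158 158 156 122]
 [128 118 160 157 158 138 118 127 138 142 150 157 158 155 155 158 150]
 [131 115 124 160 141 140 140 143 139 150 156 159 156 158 156 144 130]
 [133 115 111 159 141 142 144 161 158 159 157 157 154 111 110 120 125]
 [135 125 122 164 159 160 157 157 159 162 117 114 131 130 129 128 127]
 [134 135 124 115 159 156 161 119 114 113 129 125 129 130 128 131 130]
 [133 131 114 114 111 113 122 125 125 127 128 128 128 126 127 128 127]
 [137 137 127 126 133 131 133 134 134 129 130 130 132 133 132 132 130]
 [130 129 130 130 130 130 129 129 131 127 129 131 132 130 129 128 114]]
```

View pics/crop1.png

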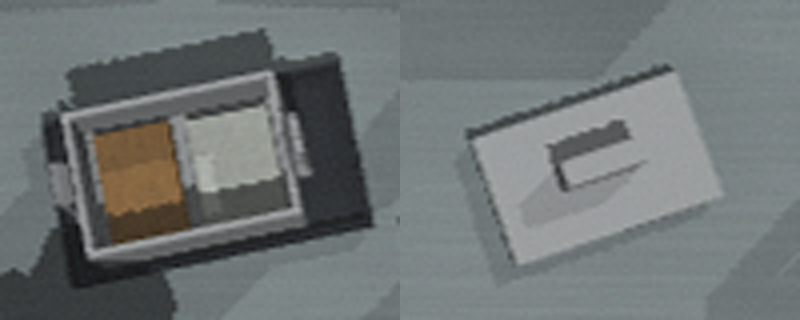

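The crop shows the rim's outer corners at about (62,115), (273,72), (303,215) and (92,258), shifted towards the left hook. The cover plate's corners are at about (472,133), (675,70), (722,195) and (518,265).

```bash
python3 - <<'E'
from h import *
def fit(c):
    c=np.array(c);m=c.mean(0);y=(c[1]-c[0]+c[2]-c[3])/2;x=(c[0]-c[3]+c[1]-c[2])/2
    # long edges (image right = -y)
    a1=np.degrees(np.arctan2(-y[1],-y[0]))-90;a2=np.degrees(np.arctan2(x[1],x[0]))
    return np.round(m,1),np.hypot(*y).round(1),np.hypot(*x).round(1),a1.round(2),a2.round(2)
rim=np.array([(62,115),(273,72),(303,215),(92,258)])/4+[200,180]-.4
cov=(np.array([(472,133),(675,70),(722,195),(518,265)])-[400,0])/4+[350,180]-.4
print("rim",fit(ray("top",rim,76)));print("cov",fit(ray("top",cov,14)))
im=cv2.imread("pics/top0.png");g=cv2.cvtColor(im,cv2.COLOR_BGR2GRAY)
m=np.zeros_like(g);m[190:255,360:435]=(g[190:255,360:435]>146)
m=cv2.morphologyEx(m,cv2.MORPH_OPEN,np.ones((3,3)))
c=max(cv2.findContours(m,0,2)[0],key=cv2.contourArea);print("mask",rect(ray("top",c.reshape(-1,2),14)))
s=cv2.imread("pics/scene0.png")
a=cv2.resize(s[195:245,195:285],None,fx=6,fy=6,interpolation=cv2.INTER_CUBIC)
b=cv2.resize(s[245:335,300:415],None,fx=4.7,fy=4.7,interpolation=cv2.INTER_CUBIC)
E
```

```text
rim (array([591.3, 213.6]), np.float64(158.3), np.float64(109.6), np.float64(11.42), np.float64(12.52))
cov (array([ 599. , -249.9]), np.float64(165.7), np.float64(105.5), np.float64(17.92), np.float64(18.08))
mask (array([ 597.2, -251.2]), array([101.5, 165.3]), 18.3)
```

```bash
python3 -m pendant '[[[0,0,1],[0,0,0],1],[[0,0,1],[0,0,0],1],[[0,0,1],[0,0,0],1],[[0,0,1],[0,0,0],1],[[1,-0.9,0],[0,0,0],1],[[1,-0.9,0],[0,0,0],1],[[1,-0.9,0],[0,0,0],1],[[1,-0.9,0],[0,0,0],1],[[1,-0.9,0],[0,0,0],1],[[1,-0.9,0],[0,0,0],1]]'
python3 -m pendant '[[[0.9,-1,0],[0,0,-0.85],1],[[0.9,-1,0],[0,0,-0.85],1],[[0.9,-1,0],[0,0,-0.85],1],[[0.9,-1,0],[0,0,-0.85],1],[[0.9,-1,0],[0,0,-0.85],1],[[0.9,-1,0],[0,0,-0.85],1],[[0.9,-1,0],[0,0,-0.85],1],[[0.9,-1,0],[0,0,-0.85],1],[[0.9,-1,0],[0,0,-0.85],1],[[0.9,-1,0],[0,0,-0.85],1]]'
python3 - <<'E'
from h import *
n="wrist";o=bot.get_obs();c=cam(n);im=bot.capture(n);cv2.imwrite("pics/w1.png",im)
print(o["tool_pos"],np.degrees(o["tcp_rot"]))
f,cx,cy,T=c;print("cam pos",-T[:3,:3].T@T[:3,3],"axis",T[2,:3],f,cx,cy)
print("tub px",proj(n,[591,214,76],c))
E
```

```text
time: 0.93
tool_pos: [305.5, 346.4, 337.8]
tcp_rot: [-3.141, -0.0, 2.902]
contact_force: [1.0, 1.0, 0.2]
grip_width: 91.6
finger_force: 0.0
time: 1.77
tool_pos: [575.5, 46.2, 337.5]
tcp_rot: [-3.141, -0.0, 1.877]
contact_force: [0.7, 1.3, 1.2]
grip_width: 91.6
finger_force: 0.0
[575.52172245  46.19509598 337.52416556] [-1.79962723e+02 -2.07690131e-02  1.07516001e+02]
cam pos [551.65403104 121.16597362 503.69944837] axis [ 0.08695917 -0.27598916 -0.95721893] 409.8754357656537 319.8047161646913 240.69758217330758
tub px [[389.14593048  31.98077979]]
```

```bash
python3 -m pendant '[[[0.08,-1,0],[0,0,0],1],[[0.08,-1,0],[0,0,0],1],[[0.08,-1,0],[0,0,0],1],[[0.08,-1,0],[0,0,0],1],[[0.08,-1,0],[0,0,0],1],[[0.08,-1,0],[0,0,0],1],[[0.08,-1,0],[0,0,0],1],[[0.08,-1,0],[0,0,0],1],[[0.08,-0.9,-1],[0,0,0],1],[[0.08,-0.9,-1],[0,0,0],1]]'
python3 - <<'E'
from h import *
n="wrist";o=bot.get_obs();c=cam(n);im=bot.capture(n);cv2.imwrite("pics/w2.png",im)
import pickle;pickle.dump(c,open("w2.pkl","wb"))
print(o["tool_pos"],np.degrees(o["tcp_rot"]))
E
```

```text
time: 2.65
tool_pos: [599.3, -247.9, 278.5]
tcp_rot: [3.139, 0.003, 1.882]
contact_force: [0.6, -1.1, 0.3]
grip_width: 92.0
finger_force: 0.0
[ 599.26391179 -247.85325995  278.52410629] [1.79836451e+02 1.68513970e-01 1.07810765e+02]
```

View pics/w2.png

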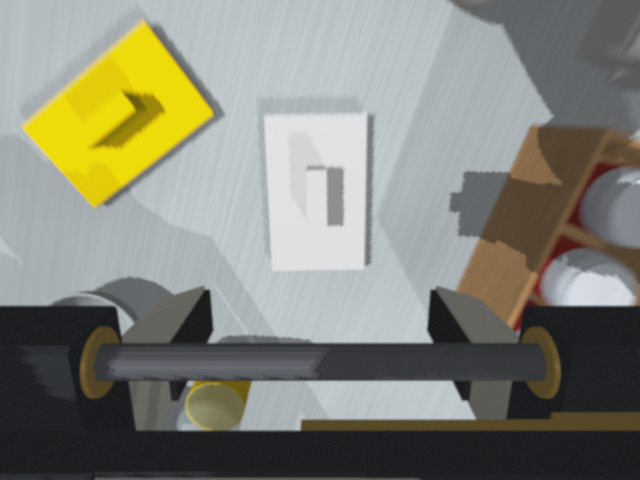

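The wrist view shows the cover plate's top corners at about (264,115), (367,114), (364,270) and (273,270), with the rib top near x 306–327, y 166–228. The cover lies almost square to the gripper.

```bash
python3 - <<'E'
from h import *
import pickle;c=pickle.load(open("w2.pkl","rb"))
P=ray("wrist",[(264,115),(367,114),(364,270),(273,270)],14,c);print(P.round(1),P.mean(0))
im=cv2.imread("pics/w2.png");g=im.min(2)
m=np.zeros_like(g);m[105:280,255:375]=g[105:280,255:375]>200
m=cv2.morphologyEx(m,cv2.MORPH_OPEN,np.ones((3,3)))
k=max(cv2.findContours(m,0,2)[0],key=cv2.contourArea).reshape(-1,2);print(rect(ray("wrist",k,14,c)),k.min(0),k.max(0))
R=ray("wrist",[(306,167),(327,167),(328,228),(308,229)],42,c);print(R.round(1),R.mean(0))
E
```

```text
[[ 522.2 -189.1]
 [ 620.4 -156.5]
 [ 673.7 -315.2]
 [ 576.4 -346.3]] [ 598.18286131 -251.79286318]
(array([ 596.9, -251.8]), array([103.1, 167.8]), 18.5) [264 113] [366 270]
[[ 577.5 -222.2]
 [ 596.9 -215.9]
 [ 617.  -274.1]
 [ 598.  -281.3]] [ 597.34976779 -248.34948546]
```

```bash
python3 -m pendant '[[[-0.06,-0.1,-0.9],[0,0,0.09],1],[[0,0,-0.9],[0,0,0],1],[[0,0,-0.9],[0,0,0],1],[[0,0,-0.9],[0,0,0],1],[[0,0,-0.9],[0,0,0],1],[[0,0,-0.9],[0,0,0],1],[[0,0,-0.9],[0,0,0],1],[[0,0,-0.9],[0,0,0],1],[[0,0,0],[0,0,0],1],[[0,0,0],[0,0,0],1]]'
python3 - <<'E'
from h import *
n="wrist";o=bot.get_obs();c=cam(n);im=bot.capture(n);cv2.imwrite("pics/w3.png",im)
print(o["tool_pos"],np.degrees(o["tcp_rot"]),o["contact_force"])
E
```

```text
time: 3.53
tool_pos: [595.9, -248.3, 60.6]
tcp_rot: [-3.139, -0.003, 1.893]
contact_force: [-0.4, -0.2, 0.6]
grip_width: 91.7
finger_force: 0.0
[ 595.90796537 -248.26752096   60.6101673 ] [-1.79847355e+02 -1.75027966e-01  1.08446048e+02] [-0.41781053 -0.21634722  0.61424267]
```

View pics/w3.png

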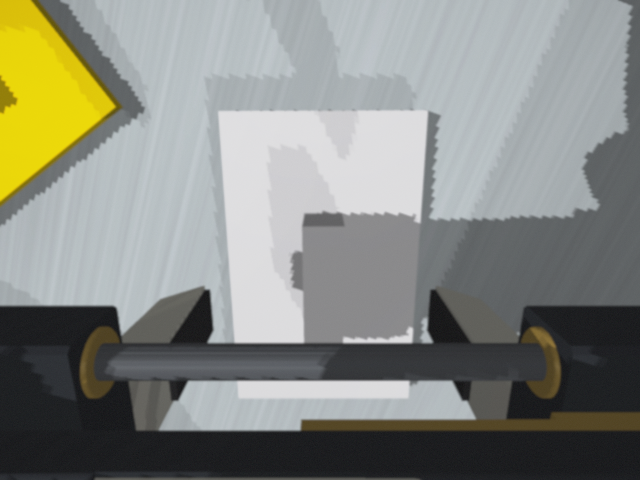

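The gripper straddles the rib: the fingers are at x≈200 and x≈440, with the rib around x≈323. I'll lower and grip.

```bash
python3 -m pendant '[[[0,-0.08,-0.46],[0,0,0],1],[[0,0,-0.45],[0,0,0],1],[[0,0,0],[0,0,0],1],[[0,0,0],[0,0,0],-1],[[0,0,0],[0,0,0],-1],[[0,0,0],[0,0,0],-1],[[0,0,0],[0,0,0],-1],[[0,0,0],[0,0,0],-1],[[0,0,0],[0,0,0],-1],[[0,0,0],[0,0,0],-1]]'
```

```text
time: 4.42
tool_pos: [596.9, -251.4, 34.8]
tcp_rot: [3.141, 0.0, 1.893]
contact_force: [-0.4, 0.0, 1.0]
grip_width: 49.6
finger_force: 0.0
```

```bash
python3 -m pendant '[[[0,0,-0.06],[0,0,0],-1],[[0,0,0],[0,0,0],-1],[[0,0,0],[0,0,0],-1],[[0,0,0],[0,0,0],-1],[[0,0,0],[0,0,0],-1],[[0,0,0],[0,0,0],-1],[[0,0,0],[0,0,0],-1],[[0,0,0],[0,0,0],-1],[[0,0,0],[0,0,0],-1],[[0,0,0],[0,0,0],-1]]'
python3 -m pendant '[[[0,0,0.5],[0,0,0],-1],[[0,0,1],[0,0,0],-1],[[0,0,1],[0,0,0],-1],[[0,0,1],[0,0,0],-1],[[0,0,1],[0,0,0],-1],[[0,0,1],[0,0,0],-1],[[0,0,1],[0,0,0],-1],[[0,0,1],[0,0,0],-1],[[0,0,0],[0,0,0],-1],[[0,0,0],[0,0,0],-1]]'
```

```text
time: 5.25
tool_pos: [597.3, -251.7, 33.5]
tcp_rot: [3.141, 0.001, 1.893]
contact_force: [-0.3, 0.8, 5.5]
grip_width: 0.4
finger_force: 2.7
time: 6.08
tool_pos: [597.4, -251.7, 259.4]
tcp_rot: [3.139, 0.003, 1.893]
contact_force: [-0.1, -0.0, -0.1]
grip_width: 0.7
finger_force: 0.0
```

The fingers closed on nothing, so I'll look.

```bash
python3 - <<'E'
from h import *
import pickle
n="wrist";o=bot.get_obs();c=cam(n);im=bot.capture(n);cv2.imwrite("pics/w4.png",im);pickle.dump(c,open("w4.pkl","wb"))
t=bot.capture("top");cv2.imwrite("pics/top4.png",t);s=bot.capture("scene");cv2.imwrite("pics/scene4.png",s)
a=cv2.resize(s[190:250,190:300],(550,300),interpolation=cv2.INTER_CUBIC);
cv2.imwrite("pics/m4.png",np.vstack([a,cv2.resize(im,(550,300))]))
E
```

```text
(no output)
```

View pics/m4.png

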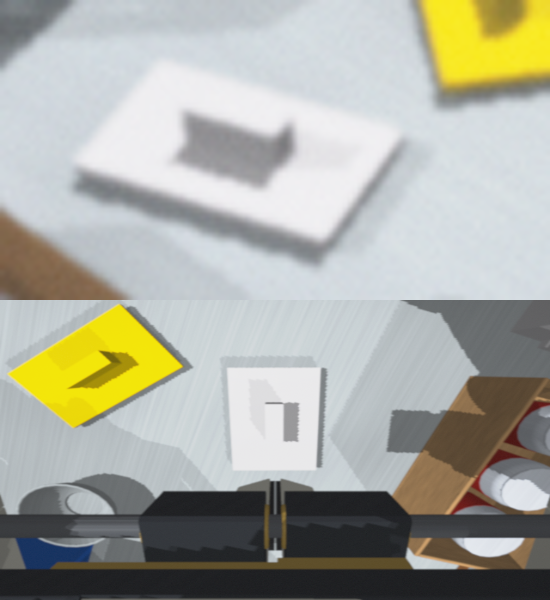

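```bash
python3 - <<'E'
from h import *
import pickle
n="wrist";c=pickle.load(open("w4.pkl","rb"));p=bot.get_obs()["tool_pos"];print(p)
for dz in (-17,0,2): print(dz,proj(n,p+[0,0,dz],c))
u=np.array([np.cos(np.radians(108.4)),np.sin(np.radians(108.4)),0])
print("pad edges at tip",proj(n,[p+[0,0,-17]+9.5*u,p+[0,0,-17]-9.5*u],c))
for nm,f,cc,b in(("w2","pics/w2.png","w2.pkl",0),("w4","pics/w4.png","w4.pkl",0)):
    c=pickle.load(open(cc,"rb"));g=cv2.imread(f).min(2);m=np.uint8(g>200);m[290:]=0;m[:,:240]=0;m[:,390:]=0
    m=cv2.morphologyEx(m,cv2.MORPH_OPEN,np.ones((3,3)))
    k=max(cv2.findContours(m,0,2)[0],key=cv2.contourArea).reshape(-1,2);print(nm,rect(ray(n,k,14,c)))
# triangulate rib top corner nearest: print position of camera
im=cv2.imread("pics/w4.png");cv2.imwrite("pics/w4c.png",np.hstack([cv2.resize(im[90:330,230:400],None,fx=2.4,fy=2.4,interpolation=cv2.INTER_CUBIC),]))
E
```

```text
[ 596.18932806 -251.02555014  255.77600612]
-17 [[318.19918936 281.9126375 ]]
0 [[318.16657853 296.53702593]]
2 [[318.16236123 298.42828099]]
pad edges at tip [[318.18872318 263.7287654 ]
 [318.20937083 299.60184414]]
w2 (array([ 596.9, -251.8]), array([103.1, 167.8]), 18.5)
w4 (array([ 577.7, -218.3]), array([140.2, 286.6]), 15.2)
```

View pics/w4c.png

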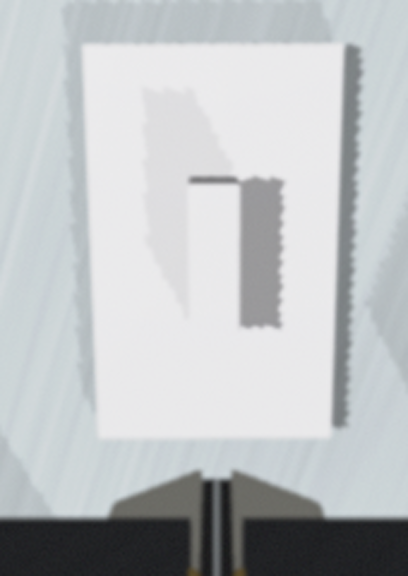

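```bash
python3 - <<'E'
from h import *
import pickle
c=pickle.load(open("w4.pkl","rb"))
f=lambda a:np.array(a)/2.4+[230,90]-.3
for z,a in((14,[(82,44),(346,44),(332,438),(98,438)]),(42,[(188,183),(240,183),(240,325),(190,325)])):
    P=ray("wrist",f(a),z,c);print(z,P.round(1).tolist(),P.mean(0))
# fingers tip as seen: ray at tip height
o=bot.get_obs();print(o)
print(ray("wrist",f([(205,475),(228,475)]),o["tool_pos"][2]-17,c))
cc=cam("wrist");print(-cc[3][:3,:3].T@cc[3][:3,3],-c[3][:3,:3].T@c[3][:3,3])
print(proj("top",o["tool_pos"]-[0,0,17]),proj("scene",o["tool_pos"]-[0,0,17]))
t=cv2.imread("pics/top4.png");s=cv2.imread("pics/scene4.png")
cv2.imwrite("pics/ts4.png",np.hstack([cv2.resize(t[130:280,320:470],(400,400),interpolation=2),cv2.resize(s[90:270,180:360],(400,400),interpolation=2)]))
E
```

```text
14 [[520.0, -186.9], [619.7, -153.6], [673.0, -312.9], [573.5, -345.9]] [ 596.5523477 -249.8154701]
42 [[576.6, -222.3], [595.6, -216.0], [613.9, -269.6], [594.8, -275.9]] [ 595.2032723  -245.95043194]
{'time': 6.2333, 'joint_positions': array([-5.16927877e-01,  5.56832536e-01,  1.07608170e+00,  5.15697582e-05,
        1.51221473e+00, -8.38725499e-01]), 'dq': array([-0.00045709,  0.00522804,  0.00020072,  0.00056597,  0.00224993,
        0.0004168 ]), 'tau': array([ 4.44375258e-02, -5.69138575e+01, -2.68657869e+01,  2.87295110e-02,
        9.48958774e-02,  8.81595520e-05]), 'tool_pos': array([ 596.18932806, -251.02555014,  255.77600612]), 'tcp_rot': array([-3.13926723e+00, -2.66467521e-03,  1.89258774e+00]), 'contact_force': array([ 0.41186727, -0.11467086, -0.49181682]), 'moment': array([-0.10319826,  0.07346075, -0.01960502]), 'finger_force': 0.0, 'grip_width': 0.2075417992668935}
[[ 595.7028462  -254.38486855]
 [ 600.18905778 -252.89570559]]
[ 571.50432873 -176.72109002  422.14748574] [ 571.7106139  -176.7958479   425.36037251]
[[415.0502075  207.52605192]] [[229.53473422 157.8768731 ]]
```

View pics/ts4.png

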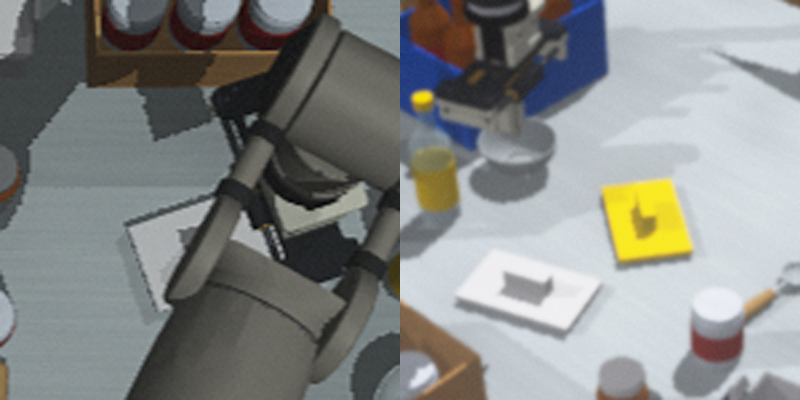

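The scene view shows the closed fingertips at about (229,148), but I predicted row 158. The true tips are therefore well above the reported ones, and the fingers closed just over the rib. I'll open, descend and find the plate by touch.

```bash
python3 -m pendant '[[[0,0,0],[0,0,0],1],[[0,0,0],[0,0,0],1],[[0,0,0],[0,0,0],1],[[0,0,-0.6],[0,0,0],1],[[0,0,-0.9],[0,0,0],1],[[0,0,-0.9],[0,0,0],1],[[0,0,-0.9],[0,0,0],1],[[0,0,-0.9],[0,0,0],1],[[0,0,-0.9],[0,0,0],1],[[0,0,-0.9],[0,0,0],1]]'
python3 -m pendant '[[[0,0,0],[0,0,0],1],[[0,0,0],[0,0,0],1],[[0,0,0],[0,0,0],1],[[0,0,0],[0,0,0],1],[[0,0,0],[0,0,0],1],[[0,0,0],[0,0,0],1],[[0,0,0],[0,0,0],1],[[0,0,0],[0,0,0],1],[[0,0,-0.5],[0,0,0],1],[[0,0,-0.3],[0,0,0],1]]'
python3 -m pendant '[[[0,0,-0.1],[0,0,0],1],[[0,0,-0.1],[0,0,0],1],[[0,0,-0.1],[0,0,0],1],[[0,0,0],[0,0,0],1],[[0,0,0],[0,0,0],1],[[0,0,0],[0,0,0],1],[[0,0,0],[0,0,0],1],[[0,0,0],[0,0,0],1],[[0,0,0],[0,0,0],1],[[0,0,0],[0,0,0],1]]'
```

```text
time: 7.07
tool_pos: [596.7, -251.3, 76.4]
tcp_rot: [-3.142, -0.0, 1.893]
contact_force: [0.4, 0.1, 0.4]
grip_width: 62.5
finger_force: 0.0
time: 7.9
tool_pos: [596.9, -251.4, 53.5]
tcp_rot: [3.141, 0.0, 1.893]
contact_force: [-0.6, 1.4, -0.6]
grip_width: 91.5
finger_force: 0.0
time: 8.73
tool_pos: [596.9, -251.4, 45.0]
tcp_rot: [3.141, 0.0, 1.893]
contact_force: [-0.2, -0.3, 1.0]
grip_width: 92.0
finger_force: 0.0
```

```bash
python3 -m pendant '[[[0,0,-0.2],[0,0,0],1],[[0,0,-0.2],[0,0,0],1],[[0,0,-0.05],[0,0,0],1],[[0,0,0],[0,0,0],1],[[0,0,0],[0,0,0],1],[[0,0,0],[0,0,0],1],[[0,0,0],[0,0,0],1],[[0,0,0],[0,0,0],1],[[0,0,0],[0,0,0],1],[[0,0,0],[0,0,0],1]]'
python3 - <<'E'
from h import *
n="wrist";im=bot.capture(n);s=bot.capture("scene")
cv2.imwrite("pics/m5.png",np.hstack([cv2.resize(im[100:480,150:490],(340,380)),cv2.resize(s[150:250,180:300],(456,380),interpolation=2)]))
o=bot.get_obs();print(o["tool_pos"],o["contact_force"])
E
```

```text
time: 9.57
tool_pos: [596.9, -251.4, 31.5]
tcp_rot: [3.141, 0.0, 1.893]
contact_force: [-0.6, -0.1, -0.1]
grip_width: 91.7
finger_force: 0.0
[ 596.90217063 -251.41533131   31.44314068] [ 0.20832782  0.10393678 -0.22545002]
```

View pics/m5.png

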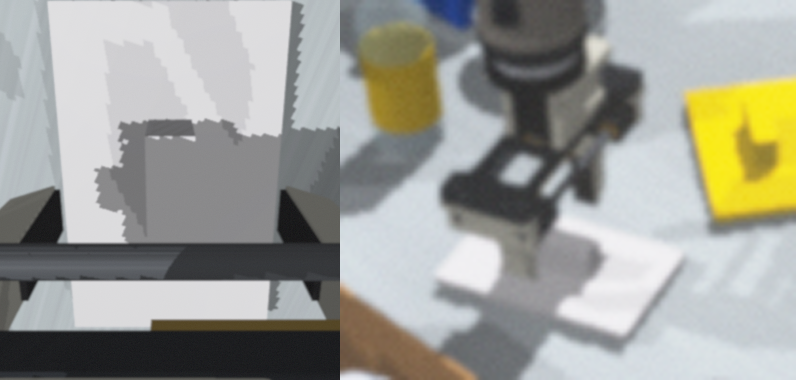

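The fingers are still visibly above the plate at (525,270) in the right half, with the rib between them. I'll close partway and feel downward.

```bash
python3 -m pendant '[[[0,0,0],[0,0,0],0],[[0,0,0],[0,0,0],0],[[0,0,0],[0,0,0],0],[[0,0,0],[0,0,0],0],[[0,0,0],[0,0,0],0],[[0,0,0],[0,0,0],0],[[0,0,0],[0,0,0],0],[[0,0,-0.05],[0,0,0],0],[[0,0,-0.05],[0,0,0],0],[[0,0,0],[0,0,0],0]]'
python3 -m pendant '[[[0,0,-0.05],[0,0,0],0],[[0,0,-0.05],[0,0,0],0],[[0,0,0],[0,0,0],0],[[0,0,0],[0,0,0],0],[[0,0,0],[0,0,0],0],[[0,0,0],[0,0,0],0],[[0,0,0],[0,0,0],0],[[0,0,0],[0,0,0],0],[[0,0,0],[0,0,0],0],[[0,0,0],[0,0,0],0]]'
```

```text
time: 10.5
tool_pos: [596.6, -251.3, 27.9]
tcp_rot: [-3.141, -0.001, 1.893]
contact_force: [0.1, -0.3, -0.1]
grip_width: 45.7
finger_force: 0.0
time: 11.33
tool_pos: [596.9, -251.4, 25.4]
tcp_rot: [3.141, 0.0, 1.893]
contact_force: [-1.4, -0.0, -0.4]
grip_width: 45.6
finger_force: 0.0
```

```bash
python3 -m pendant '[[[0,0,-0.07],[0,0,0],0],[[0,0,-0.07],[0,0,0],0],[[0,0,-0.07],[0,0,0],0],[[0,0,0],[0,0,0],0],[[0,0,0],[0,0,0],0],[[0,0,0],[0,0,0],0],[[0,0,0],[0,0,0],0],[[0,0,0],[0,0,0],0],[[0,0,0],[0,0,0],0],[[0,0,0],[0,0,0],0]]'
```

```text
time: 12.17
tool_pos: [596.9, -251.4, 19.1]
tcp_rot: [3.141, 0.0, 1.893]
contact_force: [-0.2, 0.7, -0.1]
grip_width: 45.8
finger_force: 0.0
```

```bash
python3 -m pendant '[[[0,0,-0.05],[0,0,0],0],[[0,0,-0.05],[0,0,0],0],[[0,0,-0.05],[0,0,0],0],[[0,0,0],[0,0,0],0],[[0,0,0],[0,0,0],0],[[0,0,0],[0,0,0],0],[[0,0,0],[0,0,0],0],[[0,0,0],[0,0,0],0],[[0,0,0],[0,0,0],0],[[0,0,0],[0,0,0],0]]'
```

```text
time: 13.0
tool_pos: [596.9, -251.4, 14.6]
tcp_rot: [3.141, 0.0, 1.893]
contact_force: [0.1, -0.3, -0.4]
grip_width: 45.9
finger_force: 0.0
```

```bash
python3 -m pendant '[[[0,0,-0.05],[0,0,0],0],[[0,0,-0.05],[0,0,0],0],[[0,0,-0.05],[0,0,0],0],[[0,0,0],[0,0,0],0],[[0,0,0],[0,0,0],0],[[0,0,0],[0,0,0],0],[[0,0,0],[0,0,0],0],[[0,0,0],[0,0,0],0],[[0,0,0],[0,0,0],0],[[0,0,0],[0,0,0],0]]'
```

```text
time: 13.83
tool_pos: [596.9, -251.4, 10.1]
tcp_rot: [3.141, 0.0, 1.893]
contact_force: [-0.5, -0.4, -0.3]
grip_width: 45.9
finger_force: 0.0
```

```bash
python3 -m pendant '[[[0,0,-0.05],[0,0,0],0],[[0,0,-0.05],[0,0,0],0],[[0,0,0],[0,0,0],0],[[0,0,0],[0,0,0],0],[[0,0,0],[0,0,0],0],[[0,0,0],[0,0,0],0],[[0,0,0],[0,0,0],0],[[0,0,0],[0,0,0],0],[[0,0,0],[0,0,0],0],[[0,0,0],[0,0,0],0]]'
```

```text
time: 14.67
tool_pos: [596.9, -251.4, 7.1]
tcp_rot: [3.141, 0.0, 1.893]
contact_force: [0.4, 0.2, -0.2]
grip_width: 46.0
finger_force: 0.0
```

```bash
python3 -m pendant '[[[0,0,-0.05],[0,0,0],0],[[0,0,-0.05],[0,0,0],0],[[0,0,0],[0,0,0],0],[[0,0,0],[0,0,0],0],[[0,0,0],[0,0,0],0],[[0,0,0],[0,0,0],0],[[0,0,0],[0,0,0],0],[[0,0,0],[0,0,0],0],[[0,0,0],[0,0,0],0],[[0,0,0],[0,0,0],0]]'
```

```text
time: 15.5
tool_pos: [597.1, -251.5, 5.4]
tcp_rot: [3.141, 0.001, 1.893]
contact_force: [-3.6, 2.0, 8.7]
grip_width: 45.7
finger_force: 4.7
```

Contact comes at a reported z of about 5.5 with the tips at 14, so the reported z is about 25.5 mm too low. I'll back off 1 mm and grip.

```bash
python3 -m pendant '[[[0,0,0.07],[0,0,0],-1],[[0,0,0],[0,0,0],-1],[[0,0,0],[0,0,0],-1],[[0,0,0],[0,0,0],-1],[[0,0,0],[0,0,0],-1],[[0,0,0],[0,0,0],-1],[[0,0,0],[0,0,0],-1],[[0,0,0],[0,0,0],-1],[[0,0,0],[0,0,0],-1],[[0,0,0],[0,0,0],-1]]'
```

```text
time: 16.33
tool_pos: [596.6, -251.3, 5.8]
tcp_rot: [-3.141, -0.001, 1.893]
contact_force: [-0.6, 0.4, -2.7]
grip_width: 19.7
finger_force: 30.0
```

```bash
python3 -m pendant '[[[0,0,0.3],[0,0,0],-1],[[0,0,1],[0,0,0],-1],[[0,0,1],[0,0,0],-1],[[0,0,1],[0,0,0],-1],[[0,0,1],[0,0,0],-1],[[0,0,1],[0,0,0],-1],[[0,0,1],[0,0,0],-1],[[0,0,0],[0,0,0],-1],[[0,0,0],[0,0,0],-1],[[0,0,0],[0,0,0],-1]]'
```

```text
time: 17.17
tool_pos: [596.3, -251.1, 194.6]
tcp_rot: [-3.141, -0.001, 1.893]
contact_force: [-0.7, -0.3, -3.0]
grip_width: 19.8
finger_force: 30.0
```

The cover is held. I'll refine the tub's position from the earlier wrist picture w1 and the scene view, in one montage.

```bash
python3 - <<'E'
from h import *
w=cv2.imread("pics/w1.png");s=cv2.imread("pics/scene0.png")
a=cv2.resize(w[0:150,270:520],(800,480),interpolation=2)   # 3.2x
b=cv2.resize(s[250:330,300:415],(172,120),interpolation=2) # small context
a=cv2.copyMakeBorder(a,0,120,0,0,cv2.BORDER_CONSTANT);a[480:600,0:172]=b
cv2.imwrite("pics/m6.png",a)
E
```

```text
(no output)
```

View pics/m6.png

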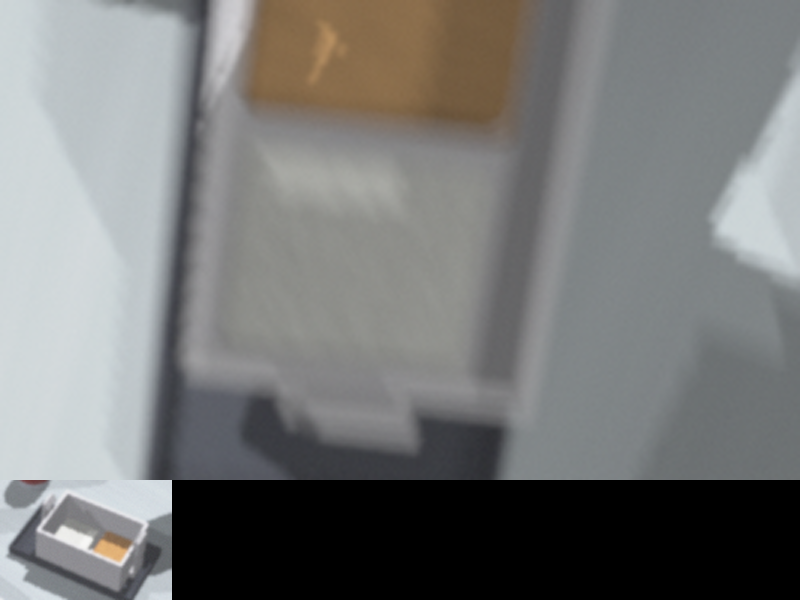

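The crop shows the -y end of the tub: outer rim corners at about (183,382) and (528,420), the right outer edge running up to (610,0), and the hook near (360,430).

```bash
python3 - <<'E'
from h import *
import pickle
from scipy.spatial.transform import Rotation as Ro
c=pickle.load(open("w4.pkl","rb"));f,cx,cy,T=c
R4=T[:3,:3].T  # world from cam
tool4=Ro.from_euler("xyz",[-3.139267,-.002665,1.892588]).as_matrix();tool1=Ro.from_euler("xyz",np.radians([-179.962723,-.020769,107.516])).as_matrix()
R1=tool1@tool4.T@R4;p=np.array([551.654,121.166,503.699]);print(R1[:,2],"want .08696 -.27599 -.95722")
T1=np.eye(4);T1[:3,:3]=R1.T;T1[:3,3]=-R1.T@p;c1=(f,cx,cy,T1)
px=lambda a:np.array(a)/3.2+[270,0]-.35
A,B,C,D=ray("",px([(183,382),(528,420),(610,0),(206,120)]),76,c1);print(A,B,C,D,np.hypot(*(B-A)))
for v in((B-A),):print("end yaw",np.degrees(np.arctan2(v[1],v[0])))
print("side yaw",np.degrees(np.arctan2(*(C-B)[::-1]))-90,np.degrees(np.arctan2(*(D-A)[::-1]))-90)
for yaw in(11.5,12,12.5):
    u=np.array([-np.sin(np.radians(yaw)),np.cos(np.radians(yaw))]);print(yaw,(A+B)/2+80*u)
# scene view corners from montage inset (scale 1.5): near-left,near-right,...
E
```

```text
[ 0.09273603 -0.27940344 -0.95568496] want .08696 -.27599 -.95722
[561.53742245 119.70162745] [668.89522133 141.51888418] [646.95410365 257.74260214] [545.29848028 192.53644628] 109.55222349352665
end yaw 11.487221155002164
side yaw 10.690679076613094 12.568852116377855
11.5 [599.26688714 209.00423218]
12 [598.58338662 208.86206387]
12.5 [597.90115277 208.71393638]
```

The w1 picture was taken while the arm was moving, so it is unreliable. I'll carry the cover to a spot beside the tub, from which the still wrist camera sees the tub next to the cover.

```bash
python3 -m pendant '[[[-0.36,0.9,0],[0,0,-0.067],-1],[[-0.36,0.9,0],[0,0,-0.067],-1],[[-0.36,0.9,0],[0,0,-0.067],-1],[[-0.36,0.9,0],[0,0,-0.067],-1],[[-0.36,0.9,0],[0,0,-0.067],-1],[[-0.36,0.9,0],[0,0,-0.067],-1],[[-0.36,0.9,0],[0,0,-0.067],-1],[[-0.36,0.9,0],[0,0,-0.067],-1],[[-0.36,0.9,0],[0,0,-0.067],-1],[[-0.36,0.9,0],[0,0,-0.067],-1]]'
python3 -m pendant '[[[-0.36,0.9,0],[0,0,-0.067],-1],[[-0.36,0.9,0],[0,0,-0.067],-1],[[-0.36,0.9,0],[0,0,-0.067],-1],[[-0.36,0.9,0],[0,0,-0.067],-1],[[0,0,0],[0,0,0],-1],[[0,0,0],[0,0,0],-1],[[0,0,0],[0,0,0],-1],[[0,0,0],[0,0,0],-1],[[0,0,0],[0,0,0],-1],[[0,0,0],[0,0,0],-1]]'
python3 - <<'E'
from h import *
import pickle
n="wrist";c=cam(n);im=bot.capture(n);cv2.imwrite("pics/w7.png",im);pickle.dump(c,open("w7.pkl","wb"))
o=bot.get_obs();print(o["tool_pos"],np.degrees(o["tcp_rot"]),o["contact_force"])
y=np.radians(12);x_=np.array([np.cos(y),np.sin(y)]);y_=np.array([-x_[1],x_[0]]);C=np.array([591.3,213.6])
for sx,sy in((-1,-1),(-1,1),(1,1),(1,-1)):
    print("outer",sx,sy,proj(n,[*(C+55*sx*x_+80*sy*y_),76],c).round(0))
# dark tray / scan-lines across rim in a rectified (plane z=76) profile along tub axes
g=cv2.GaussianBlur(im.min(2),(3,3),0)
def prof(ctr,d,side,ts,w):
    out=[]
    for t in ts:
        P=[[*(ctr+d*t+side*k),76] for k in w];q=proj(n,P,c).astype(np.float32)
        v=cv2.remap(g,q[None,:,0],q[None,:,1],1);out.append(int(v.mean()))
    return out
ts=np.arange(-66,-38,1.5);w=np.arange(-30,31,3)
print("x-",[(float(t),v) for t,v in zip(ts,prof(C,x_,y_,ts,w))])
print("x+",[(float(t),v) for t,v in zip(-ts,prof(C,x_,y_,-ts,w))])
ts=np.arange(-100,-66,1.5)
for nm,w in(("A",np.arange(-45,-24,3)),("B",np.arange(24,46,3)),("hook",np.arange(-10,11,3))):
    print("y-",nm,[(float(t),v) for t,v in zip(ts,prof(C,y_,x_,ts,w))])
    print("y+",nm,[(float(t),v) for t,v in zip(-ts,prof(C,y_,x_,-ts,w))])
E
```

```text
time: 18.0
tool_pos: [487.0, 19.9, 193.4]
tcp_rot: [-3.138, -0.001, 1.812]
contact_force: [0.5, -0.1, -1.8]
grip_width: 20.0
finger_force: 30.0
time: 18.83
tool_pos: [445.9, 125.8, 194.9]
tcp_rot: [-3.141, 0.0, 1.779]
contact_force: [0.1, -0.3, -3.5]
grip_width: 19.8
finger_force: 30.0
[445.92940154 125.85649586 194.98551285] [-1.79990617e+02  4.14995539e-03  1.01911332e+02] [ 1.18735505e-01 -1.86023804e-03 -2.50193569e+00]
outer -1 -1 [[463. 262.]]
outer -1 1 [[488.  21.]]
outer 1 1 [[664.  21.]]
outer 1 -1 [[612. 262.]]
x- [(-66.0, 119), (-64.5, 113), (-63.0, 113), (-61.5, 113), (-60.0, 113), (-58.5, 113), (-57.0, 113), (-55.5, 115), (-54.0, 145), (-52.5, 172), (-51.0, 174), (-49.5, 167), (-48.0, 144), (-46.5, 137), (-45.0, 137), (-43.5, 137), (-42.0, 137), (-40.5, 137), (-39.0, 137)]
x+ [(66.0, 0), (64.5, 0), (63.0, 13), (61.5, 29), (60.0, 44), (58.5, 59), (57.0, 75), (55.5, 101), (54.0, 124), (52.5, 141), (51.0, 138), (49.5, 114), (48.0, 111), (46.5, 111), (45.0, 111), (43.5, 111), (42.0, 111), (40.5, 111), (39.0, 111)]
y- A [(-100.0, 68), (-98.5, 58), (-97.0, 51), (-95.5, 53), (
[... 1091 characters left out ...]
5, 96), (73.0, 94), (71.5, 109), (70.0, 123), (68.5, 138), (67.0, 152)]
y- hook [(-100.0, 105), (-98.5, 117), (-97.0, 133), (-95.5, 136), (-94.0, 135), (-92.5, 136), (-91.0, 134), (-89.5, 131), (-88.0, 132), (-86.5, 132), (-85.0, 132), (-83.5, 133), (-82.0, 130), (-80.5, 124), (-79.0, 127), (-77.5, 141), (-76.0, 147), (-74.5, 146), (-73.0, 134), (-71.5, 124), (-70.0, 123), (-68.5, 123), (-67.0, 123)]
y+ hook [(100.0, 0), (98.5, 0), (97.0, 0), (95.5, 0), (94.0, 0), (92.5, 0), (91.0, 132), (89.5, 137), (88.0, 141), (86.5, 142), (85.0, 141), (83.5, 128), (82.0, 118), (80.5, 164), (79.0, 168), (77.5, 165), (76.0, 144), (74.5, 137), (73.0, 137), (71.5, 135), (70.0, 122), (68.5, 111), (67.0, 121)]
```

The profiles put the tub centre at about +0.8 mm in x and +2.0 mm in y of the top-camera estimate, i.e. (591.7, 215.7), with yaw 12°. Next I'll measure the held cover in the same picture.

```bash
python3 - <<'E'
from h import *
import pickle
n="wrist";c=pickle.load(open("w7.pkl","rb"));im=cv2.imread("pics/w7.png");g=im.min(2)
C=np.array([446,125.8]);y=np.radians(11.9);x_=np.array([np.cos(y),np.sin(y)]);y_=np.array([-x_[1],x_[0]]);Z=203
print("tub x- yaw check")
def prof(ctr,d,side,ts,w,Z):
    out=[]
    for t in ts:
        q=proj(n,[[*(ctr+d*t+side*k),Z] for k in w],c).astype(np.float32)
        v=cv2.remap(g,q[None,:,0],q[None,:,1],1);out.append((float(t),int(v.mean())))
    return out
print(proj(n,[[*(C+52*sx*x_+84*sy*y_),Z] for sx,sy in((-1,1),(1,1),(1,0),(-1,0))],c).round())
e=np.arange(76,94,1.)
for w in(np.arange(-45,-24,3),np.arange(25,46,3)):print("y+",prof(C,y_,x_,e,w,Z))
e=np.arange(46,59,1.)
for w in(np.arange(35,46,3),np.arange(68,80,3)):
    print("x-",prof(C,x_,y_,-e,w,Z));print("x+",prof(C,x_,y_,e,w,Z))
T=np.array([591.7,215.7]);yt=np.radians(12);xt=np.array([np.cos(yt),np.sin(yt)]);yt=np.array([-xt[1],xt[0]])
for w in(np.arange(-60,-40,3),np.arange(40,60,3)):print("tubx-",prof(T,xt,yt,np.arange(-58,-45,1.),w,76))
E
```

```text
tub x- yaw check
[[178. 101.]
 [463. 101.]
 [443. 310.]
 [198. 310.]]
y+ [(76.0, 173), (77.0, 175), (78.0, 175), (79.0, 167), (80.0, 163), (81.0, 164), (82.0, 167), (83.0, 171), (84.0, 175), (85.0, 198), (86.0, 223), (87.0, 223), (88.0, 223), (89.0, 223), (90.0, 223), (91.0, 224), (92.0, 224), (93.0, 224)]
y+ [(76.0, 165), (77.0, 164), (78.0, 162), (79.0, 163), (80.0, 164), (81.0, 165), (82.0, 165), (83.0, 165), (84.0, 165), (85.0, 174), (86.0, 188), (87.0, 188), (88.0, 188), (89.0, 188), (90.0, 188), (91.0, 189), (92.0, 189), (93.0, 190)]
x- [(-46.0, 204), (-47.0, 231), (-48.0, 238), (-49.0, 238), (-50.0, 238), (-51.0, 238), (-52.0, 236), (-53.0, 228), (-54.0, 227), (-55.0, 227), (-56.0, 225), (-57.0, 225), (-58.0, 224)]
x+ [(46.0, 174), (47.0, 174), (48.0, 174), (49.0, 174), (50.0, 175), (51.0, 167), (52.0, 121), (53.0, 114), (54.0, 114), (55.0, 113), (56.0, 114), (57.0, 114), (58.0, 116)]
x- [(-46.0, 239), (-47.0, 239), (-48.0, 239), (-49.0, 239), (-50.0, 239), (-51.0, 239), (-52.0, 237), (-53.0, 224), (-54.0, 224), (-55.0, 224), (-56.0, 224), (-57.0, 224), (-58.0, 224)]
x+ [(46.0, 175), (47.0, 175), (48.0, 175), (49.0, 175), (50.0, 174), (51.0, 167), (52.0, 119), (53.0, 113), (54.0, 113), (55.0, 113), (56.0, 113), (57.0, 113), (58.0, 114)]
tubx- [(-58.0, 113), (-57.0, 113), (-56.0, 119), (-55.0, 145), (-54.0, 168), (-53.0, 174), (-52.0, 174), (-51.0, 172), (-50.0, 163), (-49.0, 151), (-48.0, 148), (-47.0, 148), (-46.0, 148)]
tubx- [(-58.0, 112), (-57.0, 112), (-56.0, 113), (-55.0, 132), (-54.0, 164), (-53.0, 173), (-52.0, 174), (-51.0, 172), (-50.0, 153), (-49.0, 105), (-48.0, 84), (-47.0, 84), (-46.0, 84)]
```

Relative to the TCP the cover sits -0.5 mm in x and +1.0 mm in y, square to it. That puts the target TCP at (592.4, 214.8).

```bash
python3 -m pendant '[[[0.81,0.5,0],[0,0,0],-1],[[0.81,0.5,0],[0,0,0],-1],[[0.81,0.5,0],[0,0,0],-1],[[0.81,0.5,0],[0,0,0],-1],[[0.81,0.5,0],[0,0,0],-1],[[0.83,0.47,0],[0,0,0],-1],[[0,0,0],[0,0,0],-1],[[0,0,0],[0,0,0],-1],[[0,0,0],[0,0,0],-1],[[0,0,0],[0,0,0],-1]]'
python3 -m pendant '[[[0,0,-0.7],[0,0,0],-1],[[0,0,-0.7],[0,0,0],-1],[[0,0,-0.7],[0,0,0],-1],[[0,0,-0.7],[0,0,0],-1],[[0,0,0],[0,0,0],-1],[[0,0,0],[0,0,0],-1],[[0,0,0],[0,0,0],-1],[[0,0,0],[0,0,0],-1],[[0,0,0],[0,0,0],-1],[[0,0,0],[0,0,0],-1]]'
```

```text
time: 19.72
tool_pos: [591.3, 215.0, 195.2]
tcp_rot: [-3.141, 0.0, 1.779]
contact_force: [0.3, -0.3, -1.4]
grip_width: 19.5
finger_force: 30.0
time: 20.55
tool_pos: [592.6, 215.8, 112.4]
tcp_rot: [3.139, -0.0, 1.78]
contact_force: [0.1, -0.6, -2.0]
grip_width: 20.0
finger_force: 30.0
```

```bash
python3 -m pendant '[[[0,-0.03,-0.1],[0,0,0],-1],[[0,0,-0.1],[0,0,0],-1],[[0,0,-0.1],[0,0,0],-1],[[0,0,-0.05],[0,0,0],-1],[[0,0,-0.05],[0,0,0],-1],[[0,0,0],[0,0,0],-1],[[0,0,0],[0,0,0],-1],[[0,0,0],[0,0,0],-1],[[0,0,0],[0,0,0],-1],[[0,0,0],[0,0,0],-1]]'
```

```text
time: 21.38
tool_pos: [592.1, 214.8, 99.3]
tcp_rot: [3.141, -0.0, 1.78]
contact_force: [-0.8, 0.9, -1.9]
grip_width: 19.8
finger_force: 30.0
```

```bash
python3 -m pendant '[[[0,0,-0.05],[0,0,0],-1],[[0,0,-0.05],[0,0,0],-1],[[0,0,-0.05],[0,0,0],-1],[[0,0,0],[0,0,0],-1],[[0,0,0],[0,0,0],-1],[[0,0,0],[0,0,0],-1],[[0,0,0],[0,0,0],-1],[[0,0,0],[0,0,0],-1],[[0,0,0],[0,0,0],-1],[[0,0,0],[0,0,0],-1]]'
```

```text
time: 22.22
tool_pos: [592.3, 214.8, 94.8]
tcp_rot: [3.141, 0.0, 1.78]
contact_force: [0.8, -1.0, -0.4]
grip_width: 19.8
finger_force: 30.0
```

```bash
python3 -m pendant '[[[0,0,-0.05],[0,0,0],-1],[[0,0,-0.05],[0,0,0],-1],[[0,0,-0.05],[0,0,0],-1],[[0,0,0],[0,0,0],-1],[[0,0,0],[0,0,0],-1],[[0,0,0],[0,0,0],-1],[[0,0,0],[0,0,0],-1],[[0,0,0],[0,0,0],-1],[[0,0,0],[0,0,0],-1],[[0,0,0],[0,0,0],-1]]'; python3 -c "
from plant import bot;o=bot.get_obs();print(o['contact_force'],o['moment'])"
```

```text
time: 23.05
tool_pos: [592.8, 215.0, 91.3]
tcp_rot: [3.139, -0.0, 1.78]
contact_force: [0.0, -2.2, 7.5]
grip_width: 19.8
finger_force: 30.0
[ 0.0175796  -2.15846424  7.51220196] [-0.17640796 -0.01357773 -0.01687097]
```

```bash
python3 -m pendant '[[[0,-0.02,-0.05],[0,0,0],-1],[[0,0,-0.05],[0,0,0],-1],[[0,0,-0.05],[0,0,0],-1],[[0,0,0],[0,0,0],-1],[[0,0,0],[0,0,0],-1],[[0,0,0],[0,0,0],-1],[[0,0,0],[0,0,0],-1],[[0,0,0],[0,0,0],-1],[[0,0,0],[0,0,0],-1],[[0,0,0],[0,0,0],-1]]'; python3 -c "
from plant import bot;o=bot.get_obs();print(o['contact_force'],o['moment'])"
```

```text
time: 23.88
tool_pos: [593.6, 214.8, 88.5]
tcp_rot: [3.136, -0.0, 1.78]
contact_force: [-1.1, -1.7, 14.7]
grip_width: 19.9
finger_force: 30.0
[-1.13344278 -1.65471542 14.68811502] [-0.14226454  0.18982484  0.00301386]
```

```bash
python3 -m pendant '[[[-0.03,-0.01,-0.07],[0,0,0],-1],[[0,0,-0.07],[0,0,0],-1],[[0,0,-0.07],[0,0,0],-1],[[0,0,0],[0,0,0],-1],[[0,0,0],[0,0,0],-1],[[0,0,0],[0,0,0],-1],[[0,0,0],[0,0,0],-1],[[0,0,0],[0,0,0],-1],[[0,0,0],[0,0,0],-1],[[0,0,0],[0,0,0],-1]]'; python3 -c "
from plant import bot;o=bot.get_obs();print(o['contact_force'],o['moment'])"
```

```text
time: 24.72
tool_pos: [592.9, 212.9, 80.6]
tcp_rot: [3.138, 0.002, 1.78]
contact_force: [4.8, -4.9, 6.3]
grip_width: 19.9
finger_force: 34.5
[ 4.7708034  -4.89168531  6.26432709] [-1.31042792 -0.45583328 -0.05794047]
```

```bash
python3 -m pendant '[[[0,0,-0.05],[0,0,0],-1],[[0,0,-0.05],[0,0,0],-1],[[0,0,0],[0,0,0],-1],[[0,0,0],[0,0,0],-1],[[0,0,0],[0,0,0],-1],[[0,0,0],[0,0,0],-1],[[0,0,0],[0,0,0],-1],[[0,0,0],[0,0,0],-1],[[0,0,0],[0,0,0],-1],[[0,0,0],[0,0,0],-1]]'; python3 -c "
from plant import bot;o=bot.get_obs();print(o['contact_force'],o['moment'])"
```

```text
time: 25.55
tool_pos: [592.4, 213.3, 77.3]
tcp_rot: [3.139, 0.001, 1.78]
contact_force: [3.4, -4.4, 5.8]
grip_width: 19.5
finger_force: 30.4
[ 3.41233025 -4.41310545  5.80922837] [-1.03776819 -0.44844993 -0.00457297]
```

```bash
python3 -m pendant '[[[0,0,-0.04],[0,0,0],-1],[[0,0,-0.04],[0,0,0],-1],[[0,0,0],[0,0,0],-1],[[0,0,0],[0,0,0],-1],[[0,0,0],[0,0,0],-1],[[0,0,0],[0,0,0],-1],[[0,0,0],[0,0,0],-1],[[0,0,0],[0,0,0],-1],[[0,0,0],[0,0,0],-1],[[0,0,0],[0,0,0],-1]]'; python3 -c "
from plant import bot;o=bot.get_obs();print(o['contact_force'],o['moment'])"
```

```text
time: 26.38
tool_pos: [591.9, 213.9, 75.6]
tcp_rot: [3.139, 0.0, 1.78]
contact_force: [-0.0, -2.1, 11.2]
grip_width: 19.8
finger_force: 30.0
[-0.0419988  -2.10828248 11.21909628] [-0.76517361  0.22777785  0.07743023]
```

```bash
python3 -m pendant '[[[0,0,-0.04],[0,0,0],-1],[[0,0,-0.04],[0,0,0],-1],[[0,0,-0.03],[0,0,0],-1],[[0,0,0],[0,0,0],-1],[[0,0,0],[0,0,0],-1],[[0,0,0],[0,0,0],-1],[[0,0,0],[0,0,0],-1],[[0,0,0],[0,0,0],-1],[[0,0,0],[0,0,0],-1],[[0,0,0],[0,0,0],-1]]'; python3 -c "
from plant import bot;o=bot.get_obs();print(o['contact_force'],o['moment'])"
```

```text
time: 27.22
tool_pos: [591.9, 213.9, 75.6]
tcp_rot: [3.138, 0.001, 1.781]
contact_force: [-8.0, -4.2, 31.3]
grip_width: 19.9
finger_force: 30.0
[-7.95107442 -4.16456788 31.3047531 ] [-1.15279387  1.67393448  0.07432214]
```

It comes to a hard stop at z 75.6, which is the predicted home height. I'll give it a gentle upward tug to confirm both hooks hold.

```bash
python3 -m pendant '[[[0,0,0.1],[0,0,0],-1],[[0,0,0.06],[0,0,0],-1],[[0,0,0.06],[0,0,0],-1],[[0,0,0],[0,0,0],-1],[[0,0,0],[0,0,0],-1],[[0,0,0],[0,0,0],-1],[[0,0,0],[0,0,0],-1],[[0,0,0],[0,0,0],-1],[[0,0,0],[0,0,0],-1],[[0,0,0],[0,0,0],-1]]'; python3 -c "
from plant import bot;o=bot.get_obs();print(o['contact_force'],o['moment'])"
```

```text
time: 28.05
tool_pos: [591.1, 213.9, 77.1]
tcp_rot: [-3.141, -0.0, 1.78]
contact_force: [-0.3, 0.3, -2.3]
grip_width: 20.1
finger_force: 30.0
[-0.2615942   0.30981682 -2.27792058] [-0.07714094 -0.00555365 -0.02882083]
```

```bash
python3 -m pendant '[[[0,0,0.05],[0,0,0],-1],[[0,0,0.05],[0,0,0],-1],[[0,0,0],[0,0,0],-1],[[0,0,0],[0,0,0],-1],[[0,0,0],[0,0,0],-1],[[0,0,0],[0,0,0],-1],[[0,0,0],[0,0,0],-1],[[0,0,0],[0,0,0],-1],[[0,0,0],[0,0,0],-1],[[0,0,0],[0,0,0],-1]]'; python3 -c "
from plant import bot;o=bot.get_obs();print(o['contact_force'],o['moment'])"
```

```text
time: 28.88
tool_pos: [590.7, 213.8, 78.3]
tcp_rot: [-3.14, 0.0, 1.78]
contact_force: [4.7, 1.5, -20.1]
grip_width: 20.1
finger_force: 30.0
[  4.65513469   1.50676298 -20.12248596] [ 0.01529366 -0.98261519 -0.05095039]
```

About 18 N of resistance with no moment about the end-to-end axis, so both hooks are latched. I'll press home again and release.

```bash
python3 -m pendant '[[[0.02,0,-0.1],[0,0,0],-1],[[0,0,-0.06],[0,0,0],-1],[[0,0,-0.06],[0,0,0],-1],[[0,0,0],[0,0,0],-1],[[0,0,0],[0,0,0],-1],[[0,0,0],[0,0,0],-1],[[0,0,0],[0,0,0],-1],[[0,0,0],[0,0,0],-1],[[0,0,0],[0,0,0],-1],[[0,0,0],[0,0,0],-1]]'; python3 -c "
from plant import bot;o=bot.get_obs();print(o['contact_force'],o['moment'])"
```

```text
time: 29.72
tool_pos: [592.1, 214.0, 75.6]
tcp_rot: [3.14, 0.0, 1.78]
contact_force: [-2.2, -1.2, 6.1]
grip_width: 19.6
finger_force: 30.0
[-2.24151232 -1.20216329  6.06350879] [-0.45416409  0.65712153  0.02885082]
```

```bash
python3 -m pendant '[[[0,0,0.04],[0,0,0],0],[[0,0,0],[0,0,0],0],[[0,0,0],[0,0,0],0],[[0,0,0],[0,0,0],0],[[0,0,0],[0,0,0],0],[[0,0,0],[0,0,0],0],[[0,0,0],[0,0,0],0],[[0,0,0],[0,0,0],0],[[0,0,0],[0,0,0],0],[[0,0,0],[0,0,0],0]]'
python3 -m pendant '[[[0,0,0.3],[0,0,0],0],[[0,0,0.5],[0,0,0],0],[[0,0,1],[0,0,0],0],[[0,0,1],[0,0,0],0],[[0,0,1],[0,0,0],0],[[0,0,1],[0,0,0],0],[[0,0,0],[0,0,0],0],[[0,0,0],[0,0,0],0],[[0,0,0],[0,0,0],0],[[0,0,0],[0,0,0],0]]'
```

```text
time: 30.55
tool_pos: [592.8, 214.1, 75.5]
tcp_rot: [3.139, 0.0, 1.78]
contact_force: [3.7, 1.2, 4.9]
grip_width: 45.8
finger_force: 2.6
time: 31.38
tool_pos: [590.6, 213.6, 216.9]
tcp_rot: [-3.137, 0.0, 1.78]
contact_force: [0.3, 0.5, 0.7]
grip_width: 45.8
finger_force: 0.0
```

```bash
python3 - <<'E'
from h import *
n="wrist";c=cam(n);im=bot.capture(n);cv2.imwrite("pics/w9.png",im);g=im.min(2)
T=np.array([591.7,215.7]);y=np.radians(12);x_=np.array([np.cos(y),np.sin(y)]);y_=np.array([-x_[1],x_[0]])
print(proj(n,[[*(T+52*sx*x_+84*sy*y_),84] for sx,sy in((-1,1),(1,1),(1,-1),(-1,-1))],c).round())
def prof(d,side,ts,w):
    r=[]
    for t in ts:
        q=proj(n,[[*(T+d*t+side*k),84] for k in w],c).astype(np.float32);r.append((float(t),int(cv2.remap(g,q[None,:,0],q[None,:,1],1).mean())))
    return r
e=np.arange(76,100,2.)
for w in(np.arange(-45,-24,3),np.arange(-10,11,3),np.arange(25,46,3)):print("y+",prof(y_,x_,e,w));print("y-",prof(y_,x_,-e,w))
e=np.arange(47,59,1.)
for w in(np.arange(50,65,3),np.arange(-40,-20,3)):print("x-",prof(x_,y_,-e,w));print("x+",prof(x_,y_,e,w))
E
```

```text
[[248. 106.]
 [398. 106.]
 [387. 324.]
 [259. 324.]]
y+ [(76.0, 200), (78.0, 178), (80.0, 177), (82.0, 160), (84.0, 63), (86.0, 62), (88.0, 61), (90.0, 61), (92.0, 62), (94.0, 61), (96.0, 61), (98.0, 57)]
y- [(-76.0, 243), (-78.0, 243), (-80.0, 243), (-82.0, 243), (-84.0, 241), (-86.0, 128), (-88.0, 65), (-90.0, 101), (-92.0, 169), (-94.0, 214), (-96.0, 216), (-98.0, 216)]
y+ [(76.0, 178), (78.0, 175), (80.0, 159), (82.0, 159), (84.0, 159), (86.0, 159), (88.0, 157), (90.0, 157), (92.0, 91), (94.0, 61), (96.0, 61), (98.0, 57)]
y- [(-76.0, 237), (-78.0, 230), (-80.0, 167), (-82.0, 178), (-84.0, 188), (-86.0, 187), (-88.0, 187), (-90.0, 187), (-92.0, 187), (-94.0, 188), (-96.0, 225), (-98.0, 242)]
y+ [(76.0, 177), (78.0, 177), (80.0, 177), (82.0, 160), (84.0, 63), (86.0, 62), (88.0, 62), (90.0, 63), (92.0, 63), (94.0, 63), (96.0, 63), (98.0, 61)]
y- [(-76.0, 215), (-78.0, 214), (-80.0, 216), (-82.0, 216), (-84.0, 210), (-86.0, 100), (-88.0, 56), (-90.0, 87), (-92.0, 162), (-94.0, 209), (-96.0, 216), (-98.0, 220)]
x- [(-47.0, 245), (-48.0, 245), (-49.0, 245), (-50.0, 245), (-51.0, 244), (-52.0, 242), (-53.0, 229), (-54.0, 216), (-55.0, 214), (-56.0, 215), (-57.0, 214), (-58.0, 213)]
x+ [(47.0, 176), (48.0, 176), (49.0, 177), (50.0, 176), (51.0, 176), (52.0, 177), (53.0, 174), (54.0, 161), (55.0, 146), (56.0, 142), (57.0, 142), (58.0, 142)]
x- [(-47.0, 244), (-48.0, 244), (-49.0, 244), (-50.0, 244), (-51.0, 244), (-52.0, 241), (-53.0, 232), (-54.0, 221), (-55.0, 216), (-56.0, 216), (-57.0, 216), (-58.0, 215)]
x+ [(47.0, 174), (48.0, 175), (49.0, 174), (50.0, 174), (51.0, 175), (52.0, 174), (53.0, 170), (54.0, 157), (55.0, 146), (56.0, 144), (57.0, 144), (58.0, 144)]
```

The plate measures 104 by 168 mm at home height, with both hook heads over its ends and the gripper clear. I'll hand it in.

```bash
python3 -c "
from plant import bot;print(bot.close_job())"
```

```text
the job is handed in; nothing more can be done
None
```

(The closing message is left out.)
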